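# Stand the slim carton upright on the tea tray

### The job

Finish laying the tea tray: take the slim oblong carton that lies flat on the worktop and stand it upright on one of its small end faces, as tall as it goes, on the free part of the tray floor beside the mug. Leave the square carton where it lies and do not shove or tip the mug.

Things in the scene. Friction and masses are not known exactly. Their poses are not given: they have to be found in the camera images.
- slim_carton_center (a point): centre of the carton to stand up: closed, rigid, brown cardboard with a pale paper sleeve, 104 mm long (x axis), 54 wide (y), 30 thick (z, up), 0.11 kg. Lies flat on the worktop, long side roughly along world y; its ends are alike. Standing on a 54 x 30 mm end, its centre is 52 mm above its support; let go while leaning under 12 degrees, it rocks upright
- square_carton_center (a point): centre of the other carton, which must stay where it is: same cardboard and sleeve, also lying flat, but square, 84 x 84 mm and 30 mm thick; its centre is at least 130 mm from the slim one's, and which of the two is nearer to the robot varies
- tea_tray: wooden tray, fixed, 190 mm (x axis) by 280 mm (y axis, roughly world y); origin under its centre at worktop height. Floor 6 mm above the worktop; rim 8 mm thick all round, top at 16 mm; low steel grip bar (top at 30 mm) on each short end. The mug stands on its +y half; the -y half is free, the middle of the free part 60 mm from the origin toward -y
- mug_center (a point): centre of the cup (on its axis, half-way up, 44 mm above its foot) of a green and white mug, 86 mm in diameter, 88 mm tall, with a handle reaching 77 mm from the axis toward the mug's -y axis; it stands upright on the +y half of the tray and must stay there
There are look-alikes about, which are no part of the job. Leave any blue or orange look-alike of the part that bears slim_carton_center alone.

How it is judged:
By the outcome, as a careful person would: the job done as asked, in the order asked, and still so for the second after the job is handed in, with the robot touching nothing.
It also fails if it takes over 38 s, if anything falls off the work surface, if the arm or the gripper's body presses on something with over 40 N, if the wrist force passes 120 N, or if a joint passes its speed limit or range.

### The arm

A 6-joint arm with a two-finger parallel gripper is mounted at the origin on a cart in front of the work surface, level with it; the furniture and walls round the work are solid. World frame = base frame: x ahead of the robot, y to its left, z up, the work surface at z = 0. Lengths are in m, angles in rad, forces in N, time in s.
With the tool pointing down it reaches from about 0.25 to 0.775 m from the base axis. Payload 4 kg.
Tool frame: the origin (TCP) lies where the fingers leave the gripper's body, on its centre line; the fingertips stand 97 mm ahead of it and the grasp point (between the pads) lies 78 mm ahead of it; z points along the fingers, y is the line along which they close (so a half turn about z gives the same grasp; the last joint's range is limited). The gripper opens to 94 mm and grips with 3 to 60 N. Pads are 16 mm wide; open, the fingers measure 119 mm over their backs; the gripper's body (75 mm by 177 mm) begins 78 mm behind the grasp point.
Start: joints at [1.03, 0.087, 1.371, -0, 1.684, -0.103], TCP at [0.233, 0.498, 0.303] pointing down, gripper open.
Joint ranges: [-3.1, 3.1], [-0.76, 2.03], [0.27, 2.55], [-1.08, 4.22], [0.17, 2.65], [-2.57, 2.57]. Speed limits (rad/s): [2.79, 2.79, 3.14, 3.14, 3.14, 3.14].

### API

Orientations are given as [roll, pitch, yaw] about the fixed x, y, z axes, in that order (R = Rz(yaw) Ry(pitch) Rx(roll)).
In Python, from bench import robot, eyes gives the robot as it stands. The module is installed in compiled form; this text tells all that it offers.
- The arm moves only by the tool carry_out, never from a script. Its argument "deltas" is a list of rows, each an object of numbers: "dx", "dy", "dz": the shift along the tool's x, y, z each as a share of 0.02 m, from -1 to 1; "wx", "wy", "wz": the turn, a rotation vector about the tool's x, y, z each as a share of 0.12 rad, from -1 to 1; "gripper": the closure in counts, from 0 (fully open) to 255 (shut). In form: [{"dx": .., "dy": .., "dz": .., "wx": .., "wy": .., "wz": .., "gripper": ..}, ...]. A call has 1 to 20 rows; each row shifts and turns the commanded pose from where the row before left it, along the tool's axes as they then stand; what a row does not reach is not made up. A row lasts 1/12 s, in which the tool goes at most 41.7 mm and 7.16 degrees, less where a joint would pass 70% of its speed; a pose out of reach is approached as far as the arm can. A call with a number of a shift or a turn outside -1 to 1 is refused whole. A call with a gripper value outside its range is refused whole. The fingers move at their own pace and stop on an object; the grip force is fixed at half the most. Time passes only in rows, so rows that do not move let the fingers close. It gives the time, the measured TCP pose, the force, the opening and the grip force at its end, in the units of the state.
- robot.get_obs(): the state, without advancing time (a new reading comes with each control period).
- eyes.snapshot(name): name is "scene" or "top" or "wrist"; returns the picture (400x640x3 uint8, red, green, blue); there is no depth.
- eyes.get_calibration(name): a dict with "fovy" (degrees; the focal length in pixels is half the picture's height over the tangent of half this angle, whatever the lens; pixels are square), "cx", "cy" (the principal point, pixels), "k1" (the pictures are not rectified: a ray, as slopes to the right and down, at radius r is drawn at 1 + k1 r^2 times it, then the intrinsics apply), "R" (3x3) and "t" (3): a world point X has camera coordinates R X + t. Camera axes: x right, y down, z forward; pixel columns grow to the right and rows downward; lengths in m; the calibration is good to about 2 mm. A picture is of the moment at which its call begins: read the wrist's pose just before it. get_calibration takes no time and is no camera call; for the wrist camera it gives the pose at the moment of the call.
- robot.close_job(): hands the job in; it is judged then, once.
The state is a dict: "time": time; "joint_positions": joint angles; "qvel": joint speeds; "joint_torque": joint torques, N m; "tool_pos": TCP position; "ee_rot": TCP orientation; "wrist_force": force on the tool from outside, world axes, zero at the start; "wrist_torque": the same for the moment, N m; "width": finger opening in m; "finger_force": force on a finger pad.
Only numpy, scipy, OpenCV 4.12 (cv2) and the standard library are available. Lean on these libraries where they do the work, as an engineer would, in place of code of your own. Each camera call takes 0.05 s, during which the arm holds its last target. There are 200 camera calls.

## Working session

There is one attempt and no reset: what is moved stays moved. The work goes in short steps, Python scripts to look and compute and a tool call to move; the robot and the scene stay as the last step left them, time stands still between calls to the robot, and variables do not carry over. Pictures are saved under pics/ and viewed, at most 10 in all, crops included, and the job is handed in when it is done.

Besides the shell and the picture viewer there is one more tool, called in YAML: its name, and indented under it one key for each argument. carry_out: Moves the arm, as the interface text tells. Shift numbers are shares of 0.02 m and turn numbers shares of 0.12 rad, none past 1 either way. Its arguments: {"type":"object","properties":{"deltas":{"type":"array","items":{"type":"object","properties":{"dx":{"type":"number"},"dy":{"type":"number"},"dz":{"type":"number"},"wx":{"type":"number"},"wy":{"type":"number"},"wz":{"type":"number"},"gripper":{"type":"number"}}}}},"required":["deltas"]}

```bash
mkdir -p pics
cat > h.py <<'E'
import numpy as np, cv2
from bench import robot, eyes
def ray(cal,u,v,H=400):
    f=H/2/np.tan(np.radians(cal['fovy'])/2)
    d=np.array([(u-cal['cx'])/f,(v-cal['cy'])/f]); s=d.copy()
    for _ in range(30): s=d/(1+cal['k1']*(s@s))
    R=np.array(cal['R']); t=np.array(cal['t'])
    return -R.T@t, R.T@np.array([s[0],s[1],1.])
def onplane(cal,u,v,z):
    o,d=ray(cal,u,v); return o+d*(z-o[2])/d[2]
def proj(cal,X):
    f=200/np.tan(np.radians(cal['fovy'])/2)
    c=np.array(cal['R'])@np.array(X)+np.array(cal['t']); s=c[:2]/c[2]; s=s*(1+cal['k1']*(s@s))
    return s*f+[cal['cx'],cal['cy']]
E
python3 - <<'E'
from h import *
a=eyes.snapshot("scene");b=eyes.snapshot("top")
np.save('a0.npy',a);np.save('b0.npy',b)
cv2.imwrite('pics/s0.png',a[:,:,::-1]);cv2.imwrite('pics/t0.png',b[:,:,::-1])
print(robot.get_obs());
for n in("scene","top"):print(eyes.get_calibration(n))
E
```

```text
{'time': 0.1, 'joint_positions': array([ 1.02989355e+00,  8.78725125e-02,  1.37207571e+00, -1.70572514e-05,
        1.68359087e+00, -1.03118809e-01]), 'qvel': array([ 1.94219897e-03, -3.16431474e-04, -3.30012325e-03,  2.96816752e-05,
       -2.42803701e-03,  1.33636721e-03]), 'joint_torque': array([ 2.39851346e-03, -3.41252089e+01, -3.03302372e+01,  7.18778162e-02,
        3.03780392e-02, -8.85000259e-05]), 'tool_pos': array([0.23302765, 0.49786809, 0.30163963]), 'ee_rot': array([-3.13965481e+00, -1.83496164e-04,  2.70380661e+00]), 'wrist_force': array([ 0.67233872, -0.29973138,  0.20939019]), 'wrist_torque': array([-0.00244054,  0.02442606, -0.00508059]), 'finger_force': 0.0, 'width': 0.0938244076347434}
{'fovy': 42.37954872902324, 'cx': 312.72784234716204, 'cy': 201.3770896571652, 'k1': -0.12402543099356132, 'R': array([[ 0.8028681 , -0.59606742,  0.01031734],
       [-0.41828933, -0.57557393, -0.70267253],
       [ 0.42477859,  0.55983773, -0.71143859]]), 't': array([-0.48370422,  0.1629338 ,  1.37023423])}
{'fovy': 47.625197908491195, 'cx': 317.93696334053436, 'cy': 200.26883619144488, 'k1': 0.03555731708836553, 'R': array([[ 2.98158357e-02, -9.99555306e-01,  4.53839485e-04],
       [-9.76801450e-01, -2.92334300e-02, -2.12142251e-01],
       [ 2.12061180e-01,  5.88188745e-03, -9.77238691e-01]]), 't': array([-0.16835122,  0.50219379,  1.21717436])}
```

View pics/t0.png

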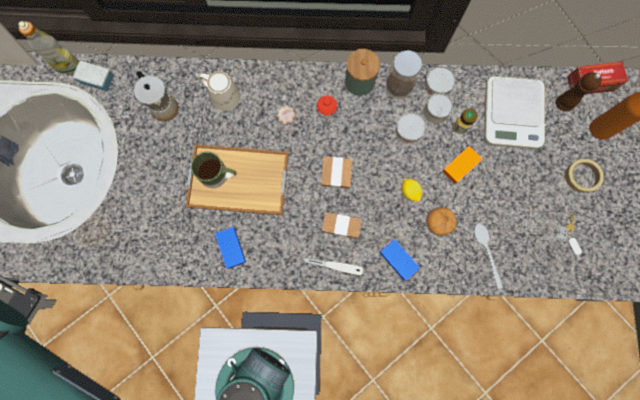

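View pics/s0.png

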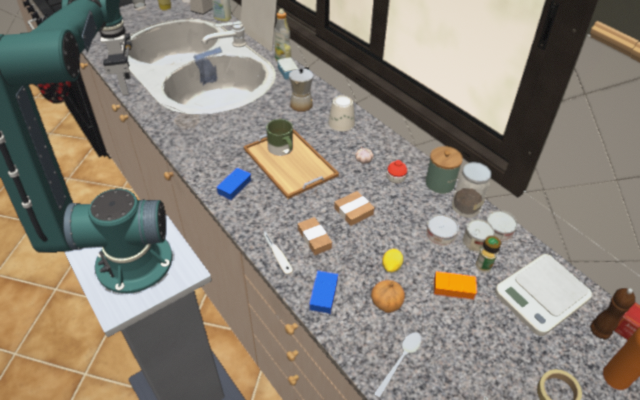

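The top view shows two brown sleeved cartons. The one at (337,172) is about 30x32 px, so it looks square. The one at (342,225) is about 38x24 px, so it looks oblong with its long side along y. The blue blocks at (230,247) and (400,260) and the orange one at (462,164) are look-alikes. The tray is at (238,180) with the mug at (209,169), and the free half is to its right. The scene view agrees. Next I'll confirm and measure on a crop.

```bash
cat > m.py <<'E'
from h import *
b=np.load('b0.npy');a=np.load('a0.npy')
def brown(img):
    h=cv2.cvtColor(img,cv2.COLOR_RGB2HSV)
    return cv2.inRange(h,(5,80,90),(20,190,230))
for n,img,boxes in(("top",b,{'sq':(315,150,362,193),'slim':(315,208,370,244)}),("scene",a,{'sq':(330,188,382,226),'slim':(292,214,336,258)})):
    c=eyes.get_calibration(n); m=brown(img)
    for k,(x0,y0,x1,y1) in boxes.items():
        mm=np.zeros_like(m);mm[y0:y1,x0:x1]=m[y0:y1,x0:x1]
        p=np.argwhere(mm)[:,::-1].astype(np.float32)
        # drop isolated
        num,lab,st,_=cv2.connectedComponentsWithStats(mm)
        keep=[i for i in range(1,num) if st[i,4]>25]
        p=np.argwhere(np.isin(lab,keep))[:,::-1]
        for z in(.03,):
            w=np.array([onplane(c,u,v,z)[:2] for u,v in p])*1000
            r=cv2.minAreaRect(w.astype(np.float32)); print(n,k,z,len(p),np.round(r[0],1),np.round(r[1],1),round(r[2],1))
c=eyes.get_calibration("top")
hs=cv2.cvtColor(b,cv2.COLOR_RGB2HSV); m=cv2.inRange(hs,(8,60,60),(25,255,255)); mm=np.zeros_like(m); mm[135:222,178:296]=m[135:222,178:296]
mm=cv2.morphologyEx(mm,cv2.MORPH_OPEN,np.ones((3,3)))
w=np.array([onplane(c,u,v,.016)[:2] for v,u in np.argwhere(mm)])*1000
r=cv2.minAreaRect(w.astype(np.float32));print('tray',r)
A=cv2.resize(b[140:245,180:375],None,fx=4,fy=4,interpolation=cv2.INTER_CUBIC)
cv2.imwrite('pics/crop.png',A[:,:,::-1])
E
python3 m.py
```

```text
top sq 0.03 526 [ 598.7 -203.7] [85.8 88.6] 85.6
top slim 0.03 456 [ 443. -221.] [105.3  56.7] 80.2
scene sq 0.03 521 [ 591.  -212.9] [101.4  95.4] 86.6
scene slim 0.03 477 [ 437.  -230.4] [120.9  62.2] 80.9
tray ((572.9496459960938, 84.12496185302734), (280.85626220703125, 193.32618713378906), 86.92144775390625)
```

View pics/crop.png

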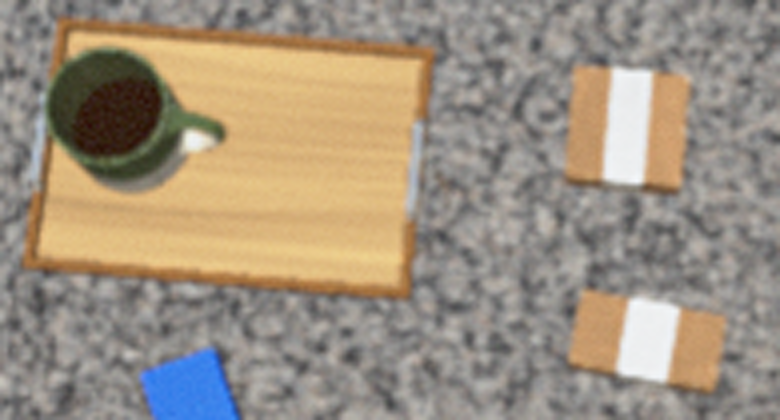

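Crop: the oblong carton at crop (648,340), which is top (342,225), measures 105x57 mm with its long axis at 80°, so it is the slim one. The carton at crop (628,128) is about 86 mm square and stays. The mug handle points to -y, and the right part of the tray is free.

Plan: grip across the 54 mm width near the +y end, tilt about the tool y axis, then place.

carry_out:
  deltas:
    - {"wz": 0.988}
    - {"wz": 0.988}
    - {"wz": 0.988}
    - {"wz": 0.988}
    - {"wz": 0.988}
    - {"wz": 0.988}
    - {"wz": 0.988}
    - {"wz": 0.988}
    - {"wz": 0.988}
    - {"wz": 0.988}
    - {"wz": 0.988}
    - {"dx": -1,"dy": 0.5}
    - {"dx": -1,"dy": 0.5}
    - {"dx": -1,"dy": 0.5}
    - {"dx": -1,"dy": 0.5}
    - {"dx": -1,"dy": 0.5}
    - {"dx": -1,"dy": 0.5}
    - {"dx": -1,"dy": 0.5}
    - {"dx": -1,"dy": 0.5}
    - {"dx": -1,"dy": 0.5}

```text
invalid input
```

carry_out:
  deltas:
    - {"dx": -1,"dy": 0.5}
    - {"dx": -1,"dy": 0.5}
    - {"dx": -1,"dy": 0.5}
    - {"dx": -1,"dy": 0.5}
    - {"dx": -1,"dy": 0.5}
    - {"dx": -1,"dy": 0.5}
    - {"dx": -1,"dy": 0.5}
    - {"dx": -1,"dy": 0.5}
    - {"dx": -1,"dy": 0.5}
    - {"dx": -1,"dy": 0.5}
    - {"dx": -1,"dy": 0.5}
    - {"dx": -1,"dy": 0.5}
    - {"dx": -1,"dy": 0.5}
    - {"dx": -1,"dy": 0.5}
    - {"dx": -1,"dy": 0.5}
    - {"dx": -1,"dy": 0.5}
    - {"dx": -1,"dy": 0.5}
    - {"dx": -1,"dy": 0.5}
    - {"dx": -1,"dy": 0.5}
    - {"dx": -1,"dy": 0.5}

```text
invalid input
```

carry_out:
  deltas:
    - {"dx": -1,"dy": 0.5}
    - {"dx": -1,"dy": 0.5}
    - {"dx": -1,"dy": 0.5}
    - {}
    - {"wy": 1}
    - {"wy": 1}
    - {}

```text
invalid input
```

Run:
```python
from h import *
print(robot.get_obs())
c=eyes.get_calibration("wrist");a=eyes.snapshot("wrist");np.save('w0.npy',a);cv2.imwrite('pics/w0.png',a[:,:,::-1])
print(c, proj(c,[.444,-.2205,.03]))
t=eyes.get_calibration("top");print('mug', [onplane(t,u,v,.094) for u,v in((206,166),(235,172))])
```

```text
{'time': 0.1, 'joint_positions': array([ 1.02989355e+00,  8.78725125e-02,  1.37207571e+00, -1.70572514e-05,
        1.68359087e+00, -1.03118809e-01]), 'qvel': array([ 1.94219897e-03, -3.16431474e-04, -3.30012325e-03,  2.96816752e-05,
       -2.42803701e-03,  1.33636721e-03]), 'joint_torque': array([ 2.39851346e-03, -3.41252089e+01, -3.03302372e+01,  7.18778162e-02,
        3.03780392e-02, -8.85000259e-05]), 'tool_pos': array([0.23302765, 0.49786809, 0.30163963]), 'ee_rot': array([-3.13965481e+00, -1.83496164e-04,  2.70380661e+00]), 'wrist_force': array([ 0.67233872, -0.29973138,  0.20939019]), 'wrist_torque': array([-0.00244054,  0.02442606, -0.00508059]), 'finger_force': 0.0, 'width': 0.0938244076347434}
{'fovy': 69.11990804510333, 'cx': 318.1057499264359, 'cy': 203.62867482790688, 'k1': -0.052111932575317155, 'R': array([[ 0.42369159,  0.90580315, -0.00246749],
       [ 0.88179912, -0.41183758,  0.22982627],
       [ 0.20716115, -0.09955129, -0.97322854]]), 't': array([-0.54859263, -0.02380977,  0.39032653])} [ 17.62059241 453.23727438]
mug [array([0.58556671, 0.15734237, 0.094     ]), array([0.57092847, 0.07662558, 0.094     ])]
```

View pics/w0.png

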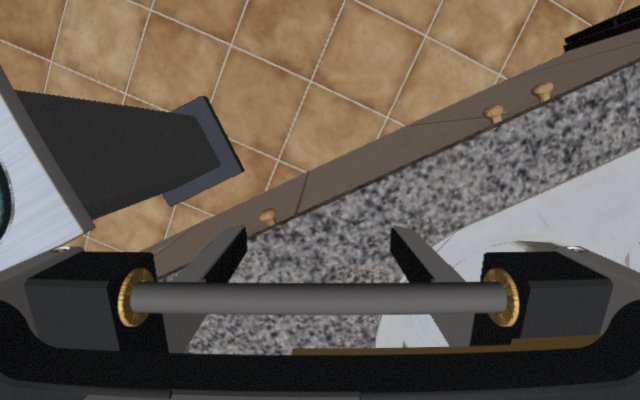

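The wrist picture shows only the worktop edge, the floor and the sink because the arm has not moved. The rows were refused, so they must need every key.

carry_out:
  deltas:
    - {"dx": 0,"dy": 0,"dz": 0,"wx": 0,"wy": 0,"wz": 0.988,"gripper": 0}
    - {"dx": 0,"dy": 0,"dz": 0,"wx": 0,"wy": 0,"wz": 0.988,"gripper": 0}
    - {"dx": 0,"dy": 0,"dz": 0,"wx": 0,"wy": 0,"wz": 0.988,"gripper": 0}
    - {"dx": 0,"dy": 0,"dz": 0,"wx": 0,"wy": 0,"wz": 0.988,"gripper": 0}
    - {"dx": 0,"dy": 0,"dz": 0,"wx": 0,"wy": 0,"wz": 0.988,"gripper": 0}
    - {"dx": 0,"dy": 0,"dz": 0,"wx": 0,"wy": 0,"wz": 0.988,"gripper": 0}
    - {"dx": 0,"dy": 0,"dz": 0,"wx": 0,"wy": 0,"wz": 0.988,"gripper": 0}
    - {"dx": 0,"dy": 0,"dz": 0,"wx": 0,"wy": 0,"wz": 0.988,"gripper": 0}
    - {"dx": 0,"dy": 0,"dz": 0,"wx": 0,"wy": 0,"wz": 0.988,"gripper": 0}
    - {"dx": 0,"dy": 0,"dz": 0,"wx": 0,"wy": 0,"wz": 0.988,"gripper": 0}
    - {"dx": 0,"dy": 0,"dz": 0,"wx": 0,"wy": 0,"wz": 0.988,"gripper": 0}

```text
time: 1.07
tool_pos: [0.2331, 0.498, 0.3022]
ee_rot: [-3.141, 0.001, 1.394]
wrist_force: [0.8, -0.4, 0.5]
width: 0.0941
finger_force: 0.0
```

carry_out:
  deltas:
    - {"dx": -1,"dy": 0.5,"dz": 0,"wx": 0,"wy": 0,"wz": 0,"gripper": 0}
    - {"dx": -1,"dy": 0.5,"dz": 0,"wx": 0,"wy": 0,"wz": 0,"gripper": 0}
    - {"dx": -1,"dy": 0.5,"dz": 0,"wx": 0,"wy": 0,"wz": 0,"gripper": 0}
    - {"dx": -1,"dy": 0.5,"dz": 0,"wx": 0,"wy": 0,"wz": 0,"gripper": 0}
    - {"dx": -1,"dy": 0.5,"dz": 0,"wx": 0,"wy": 0,"wz": 0,"gripper": 0}
    - {"dx": -1,"dy": 0.5,"dz": 0,"wx": 0,"wy": 0,"wz": 0,"gripper": 0}
    - {"dx": -1,"dy": 0.5,"dz": 0,"wx": 0,"wy": 0,"wz": 0,"gripper": 0}
    - {"dx": -1,"dy": 0.5,"dz": 0,"wx": 0,"wy": 0,"wz": 0,"gripper": 0}
    - {"dx": -1,"dy": 0.5,"dz": 0,"wx": 0,"wy": 0,"wz": 0,"gripper": 0}
    - {"dx": -1,"dy": 0.5,"dz": 0,"wx": 0,"wy": 0,"wz": 0,"gripper": 0}
    - {"dx": -1,"dy": 0.5,"dz": 0,"wx": 0,"wy": 0,"wz": 0,"gripper": 0}
    - {"dx": -1,"dy": 0.5,"dz": 0,"wx": 0,"wy": 0,"wz": 0,"gripper": 0}
    - {"dx": -1,"dy": 0.5,"dz": 0,"wx": 0,"wy": 0,"wz": 0,"gripper": 0}
    - {"dx": -1,"dy": 0.5,"dz": 0,"wx": 0,"wy": 0,"wz": 0,"gripper": 0}
    - {"dx": -1,"dy": 0.5,"dz": 0,"wx": 0,"wy": 0,"wz": 0,"gripper": 0}
    - {"dx": -1,"dy": 0.5,"dz": 0,"wx": 0,"wy": 0,"wz": 0,"gripper": 0}

```text
time: 2.4
tool_pos: [0.3363, 0.1545, 0.3024]
ee_rot: [-3.141, 0.0, 1.4]
wrist_force: [-0.3, 0.8, -0.0]
width: 0.0937
finger_force: 0.0
```

carry_out:
  deltas:
    - {"dx": -1,"dy": 0.5,"dz": 0,"wx": 0,"wy": 0,"wz": 0,"gripper": 0}
    - {"dx": -1,"dy": 0.5,"dz": 0,"wx": 0,"wy": 0,"wz": 0,"gripper": 0}
    - {"dx": -1,"dy": 0.5,"dz": 0,"wx": 0,"wy": 0,"wz": 0,"gripper": 0}
    - {"dx": -1,"dy": 0.5,"dz": 0,"wx": 0,"wy": 0,"wz": 0,"gripper": 0}
    - {"dx": -1,"dy": 0.5,"dz": 0,"wx": 0,"wy": 0,"wz": 0,"gripper": 0}
    - {"dx": -1,"dy": 0.5,"dz": 0,"wx": 0,"wy": 0,"wz": 0,"gripper": 0}
    - {"dx": -1,"dy": 0.5,"dz": 0,"wx": 0,"wy": 0,"wz": 0,"gripper": 0}
    - {"dx": -1,"dy": 0.5,"dz": 0,"wx": 0,"wy": 0,"wz": 0,"gripper": 0}
    - {"dx": -1,"dy": 0.5,"dz": 0,"wx": 0,"wy": 0,"wz": 0,"gripper": 0}
    - {"dx": -1,"dy": 0.5,"dz": 0,"wx": 0,"wy": 0,"wz": 0,"gripper": 0}
    - {"dx": -1,"dy": 0.5,"dz": 0,"wx": 0,"wy": 0,"wz": 0,"gripper": 0}
    - {"dx": -1,"dy": 0.5,"dz": 0,"wx": 0,"wy": 0,"wz": 0,"gripper": 0}
    - {"dx": -1,"dy": 0.5,"dz": 0,"wx": 0,"wy": 0,"wz": 0,"gripper": 0}
    - {"dx": -1,"dy": 0.5,"dz": 0,"wx": 0,"wy": 0,"wz": 0,"gripper": 0}
    - {"dx": -1,"dy": 0.5,"dz": 0,"wx": 0,"wy": 0,"wz": 0,"gripper": 0}
    - {"dx": -1,"dy": 0.5,"dz": 0,"wx": 0,"wy": 0,"wz": 0,"gripper": 0}
    - {"dx": 0,"dy": 0,"dz": 0,"wx": 0,"wy": 0,"wz": 0,"gripper": 0}
    - {"dx": 0,"dy": 0,"dz": 0,"wx": 0,"wy": 1,"wz": 0,"gripper": 0}
    - {"dx": 0,"dy": 0,"dz": 0,"wx": 0,"wy": 1,"wz": 0,"gripper": 0}
    - {"dx": 0,"dy": 0,"dz": 0,"wx": 0,"wy": 0,"wz": 0,"gripper": 0}

```text
time: 4.07
tool_pos: [0.4389, -0.1882, 0.3014]
ee_rot: [-3.139, -0.243, 1.396]
wrist_force: [-0.6, -0.4, -1.2]
width: 0.0938
finger_force: 0.0
```

Run:
```python
from h import *
print(robot.get_obs())
c=eyes.get_calibration("wrist");a=eyes.snapshot("wrist");np.save('w1.npy',a);cv2.imwrite('pics/w1.png',a[:,:,::-1])
print(c, proj(c,[.444,-.2205,.03]))
```

```text
{'time': 4.0667, 'joint_positions': array([-0.63955977, -0.0323662 ,  1.51040033,  0.22057407,  1.77191666,
       -0.43231191]), 'qvel': array([ 0.0514229 , -0.02651026,  0.01465985, -0.11091875, -0.04443236,
        0.04848347]), 'joint_torque': array([ -0.23684473, -29.27063406, -30.7092154 ,   1.6230192 ,
         0.76009087,  -0.2692257 ]), 'tool_pos': array([ 0.43889102, -0.18821683,  0.30143585]), 'ee_rot': array([-3.13896678, -0.24349708,  1.39569848]), 'wrist_force': array([-0.55817982, -0.41321313, -1.15318676]), 'wrist_torque': array([-0.2302383 ,  0.16706665, -0.03248303]), 'finger_force': 0.0, 'width': 0.09383409608692496}
{'fovy': 69.11990804510333, 'cx': 318.1057499264359, 'cy': 203.62867482790688, 'k1': -0.052111932575317155, 'R': array([[ 9.84866538e-01, -1.73313569e-01, -5.55578719e-04],
       [-1.73306837e-01, -9.84788095e-01, -1.25358576e-02],
       [ 1.62550691e-03,  1.24424323e-02, -9.99921269e-01]]), 't': array([-0.4638033 , -0.06046749,  0.39823556])} [327.34013188 266.38633767]
```

View pics/w1.png

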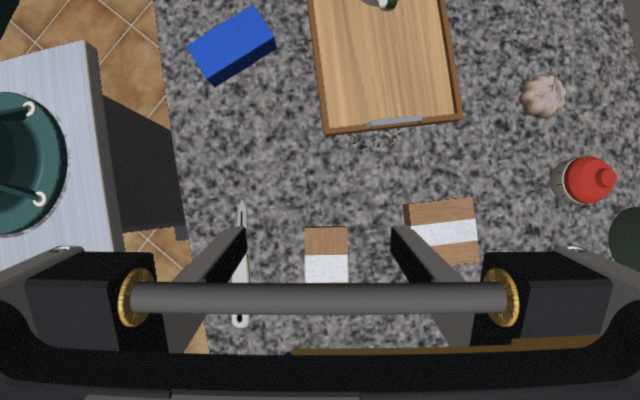

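The wrist view shows the slim carton ahead between the fingers. Its far (+y) end edge is at about row 227, columns 305 to 348, with the sleeve at (327,267). The square carton is at (440,230) and the tray is above. A positive wy makes j4 go positive, which is the side with room. Next I'll refine the +y end and the side edges.

Run:
```python
from h import *
from scipy.spatial.transform import Rotation as Ro
a=np.load('w1.npy');c=eyes.get_calibration("wrist")
h=cv2.cvtColor(a,cv2.COLOR_RGB2HSV);m=cv2.inRange(h,(3,80,60),(20,220,230))
mm=np.zeros_like(m);mm[215:262,290:362]=m[215:262,290:362]
mm=cv2.morphologyEx(mm,cv2.MORPH_OPEN,np.ones((3,3)))
p=np.argwhere(mm)[:,::-1]
w=np.array([onplane(c,u,v,.03)[:2] for u,v in p])*1000
r=cv2.minAreaRect(w.astype(np.float32));print(r,cv2.boxPoints(r))
o=robot.get_obs();print(Ro.from_euler('xyz',o['ee_rot']).as_matrix())
```

```text
((447.9056396484375, -188.70481872558594), (34.16990280151367, 53.14004898071289), 80.05870819091797) [[ 418.78503 -200.94623]
 [ 471.1272  -210.12027]
 [ 477.02625 -176.46341]
 [ 424.68408 -167.28937]]
[[ 0.16875137  0.98489266  0.0388514 ]
 [ 0.95666695 -0.17315019  0.23410974]
 [ 0.23730009 -0.00233849 -0.97143358]]
```

carry_out:
  deltas:
    - {"dx": 0,"dy": 0,"dz": 0,"wx": 0,"wy": -1,"wz": 0,"gripper": 0}
    - {"dx": 0,"dy": 0,"dz": 0,"wx": 0,"wy": -1,"wz": 0,"gripper": 0}
    - {"dx": 0,"dy": 0,"dz": 0,"wx": 0,"wy": -1,"wz": 0,"gripper": 0}
    - {"dx": 0,"dy": 0,"dz": 0,"wx": 0,"wy": -1,"wz": 0,"gripper": 0}
    - {"dx": 0,"dy": 0,"dz": 0,"wx": 0,"wy": 0,"wz": 0,"gripper": 0}

```text
time: 4.53
tool_pos: [0.4398, -0.1838, 0.3029]
ee_rot: [3.141, 0.244, 1.406]
wrist_force: [0.2, 0.6, -1.4]
width: 0.0941
finger_force: 0.0
```

```bash
cat >> h.py <<'E'
from scipy.spatial.transform import Rotation as Ro
def togo(grasp):
    "delta of the grasp point in tool axes, units of 0.02"
    o=robot.get_obs();R=Ro.from_euler('xyz',o['ee_rot']).as_matrix()
    g=o['tool_pos']+R[:,2]*.078
    print('R',R.round(3).tolist(),'grasp',g.round(4),'q',o['joint_positions'].round(2),'F',o['wrist_force'].round(1),'t',o['time'])
    return (R.T@(np.array(grasp)-g)/.02).round(2)
E
python3 -c "
from h import *
print(togo([.448,-.1945,.085]),togo([.448,-.1945,.025]))"
```

```text
R [[0.159, 0.986, -0.039], [0.957, -0.164, -0.238], [-0.242, 0.001, -0.97]] grasp [ 0.4368 -0.2024  0.2272] q [-0.39 -0.1   1.57 -0.24  1.61 -0.24] F [ 0.2  0.6 -1.4] t 4.5333
R [[0.159, 0.986, -0.039], [0.957, -0.164, -0.238], [-0.242, 0.001, -0.97]] grasp [ 0.4368 -0.2024  0.2272] q [-0.39 -0.1   1.57 -0.24  1.61 -0.24] F [ 0.2  0.6 -1.4] t 4.5333
[2.18 0.48 6.78] [2.91 0.48 9.7 ]
```

carry_out:
  deltas:
    - {"dx": 0.27,"dy": 0.06,"dz": 0.85,"wx": 0,"wy": 0,"wz": 0.05,"gripper": 0}
    - {"dx": 0.27,"dy": 0.06,"dz": 0.85,"wx": 0,"wy": 0,"wz": 0,"gripper": 0}
    - {"dx": 0.27,"dy": 0.06,"dz": 0.85,"wx": 0,"wy": 0,"wz": 0,"gripper": 0}
    - {"dx": 0.27,"dy": 0.06,"dz": 0.85,"wx": 0,"wy": 0,"wz": 0,"gripper": 0}
    - {"dx": 0.27,"dy": 0.06,"dz": 0.85,"wx": 0,"wy": 0,"wz": 0,"gripper": 0}
    - {"dx": 0.27,"dy": 0.06,"dz": 0.85,"wx": 0,"wy": 0,"wz": 0,"gripper": 0}
    - {"dx": 0.27,"dy": 0.06,"dz": 0.85,"wx": 0,"wy": 0,"wz": 0,"gripper": 0}
    - {"dx": 0.27,"dy": 0.06,"dz": 0.85,"wx": 0,"wy": 0,"wz": 0,"gripper": 0}
    - {"dx": 0,"dy": 0,"dz": 0,"wx": 0,"wy": 0,"wz": 0,"gripper": 0}
    - {"dx": 0,"dy": 0,"dz": 0,"wx": 0,"wy": 0,"wz": 0,"gripper": 0}

```text
time: 5.37
tool_pos: [0.4502, -0.1788, 0.1597]
ee_rot: [-3.141, 0.239, 1.394]
wrist_force: [-0.1, -0.1, -0.9]
width: 0.0939
finger_force: 0.0
```

```bash
python3 -c "
from h import *
print(togo([.448,-.1945,.025]))"
```

```text
R [[0.171, 0.984, -0.042], [0.957, -0.176, -0.233], [-0.237, -0.001, -0.972]] grasp [ 0.4469 -0.197   0.0839] q [-0.37  0.    1.76 -0.24  1.34 -0.15] F [-0.1 -0.1 -0.9] t 5.3667
[0.82 0.03 2.83]
```

carry_out:
  deltas:
    - {"dx": 0.2,"dy": 0.01,"dz": 0.7,"wx": 0,"wy": 0,"wz": 0,"gripper": 0}
    - {"dx": 0.2,"dy": 0.01,"dz": 0.7,"wx": 0,"wy": 0,"wz": 0,"gripper": 0}
    - {"dx": 0.2,"dy": 0.01,"dz": 0.7,"wx": 0,"wy": 0,"wz": 0,"gripper": 0}
    - {"dx": 0.2,"dy": 0,"dz": 0.7,"wx": 0,"wy": 0,"wz": 0,"gripper": 0}
    - {"dx": 0,"dy": 0,"dz": 0,"wx": 0,"wy": 0,"wz": 0,"gripper": 0}
    - {"dx": 0,"dy": 0,"dz": 0,"wx": 0,"wy": 0,"wz": 0,"gripper": 0}
    - {"dx": 0,"dy": 0,"dz": 0,"wx": 0,"wy": 0,"wz": 0,"gripper": 160}
    - {"dx": 0,"dy": 0,"dz": 0,"wx": 0,"wy": 0,"wz": 0,"gripper": 255}
    - {"dx": 0,"dy": 0,"dz": 0,"wx": 0,"wy": 0,"wz": 0,"gripper": 255}
    - {"dx": 0,"dy": 0,"dz": 0,"wx": 0,"wy": 0,"wz": 0,"gripper": 255}
    - {"dx": 0,"dy": 0,"dz": 0,"wx": 0,"wy": 0,"wz": 0,"gripper": 255}
    - {"dx": 0,"dy": 0,"dz": 0,"wx": 0,"wy": 0,"wz": 0,"gripper": 255}

```text
time: 6.37
tool_pos: [0.452, -0.1772, 0.1024]
ee_rot: [3.14, 0.24, 1.393]
wrist_force: [-1.1, 0.4, 0.7]
width: 0.058
finger_force: 0.2
```

```bash
python3 -c "
from h import *
print(togo([.448,-.1945,.225]),robot.get_obs()['width'])"
```

```text
R [[0.171, 0.984, -0.04], [0.956, -0.176, -0.234], [-0.238, 0.002, -0.971]] grasp [ 0.4488 -0.1954  0.0266] q [-0.37  0.07  1.82 -0.25  1.21 -0.11] F [-1.1  0.4  0.7] t 6.3667
[-2.32 -0.03 -9.64] 0.05795685752870057
```

Nearly closed, so I'll give the fingers a few more rows.

carry_out:
  deltas:
    - {"dx": 0,"dy": 0,"dz": 0,"wx": 0,"wy": 0,"wz": 0,"gripper": 255}
    - {"dx": 0,"dy": 0,"dz": 0,"wx": 0,"wy": 0,"wz": 0,"gripper": 255}
    - {"dx": 0,"dy": 0,"dz": 0,"wx": 0,"wy": 0,"wz": 0,"gripper": 255}
    - {"dx": 0,"dy": 0,"dz": 0,"wx": 0,"wy": 0,"wz": 0,"gripper": 255}
    - {"dx": 0,"dy": 0,"dz": 0,"wx": 0,"wy": 0,"wz": 0,"gripper": 255}

```text
time: 6.78
tool_pos: [0.4518, -0.1771, 0.1023]
ee_rot: [3.14, 0.24, 1.393]
wrist_force: [-1.8, 1.4, 2.6]
width: 0.0539
finger_force: 30.0
```

carry_out:
  deltas:
    - {"dx": -0.2,"dy": 0,"dz": -0.8,"wx": 0,"wy": 0,"wz": 0,"gripper": 255}
    - {"dx": -0.24,"dy": 0,"dz": -0.97,"wx": 0,"wy": 0,"wz": 0,"gripper": 255}
    - {"dx": -0.24,"dy": 0,"dz": -0.97,"wx": 0,"wy": 0,"wz": 0,"gripper": 255}
    - {"dx": -0.24,"dy": 0,"dz": -0.97,"wx": 0,"wy": 0,"wz": 0,"gripper": 255}
    - {"dx": -0.24,"dy": 0,"dz": -0.97,"wx": 0,"wy": 0,"wz": 0,"gripper": 255}
    - {"dx": -0.24,"dy": 0,"dz": -0.97,"wx": 0,"wy": 0,"wz": 0,"gripper": 255}
    - {"dx": -0.24,"dy": 0,"dz": -0.97,"wx": 0,"wy": 0,"wz": 0,"gripper": 255}
    - {"dx": -0.24,"dy": 0,"dz": -0.97,"wx": 0,"wy": 0,"wz": 0,"gripper": 255}
    - {"dx": 0,"dy": 0,"dz": 0,"wx": 0,"wy": 0.8,"wz": 0,"gripper": 255}
    - {"dx": 0,"dy": 0,"dz": 0,"wx": 0,"wy": 0.8,"wz": 0,"gripper": 255}
    - {"dx": 0,"dy": 0,"dz": 0,"wx": 0,"wy": 0.8,"wz": 0,"gripper": 255}
    - {"dx": 0,"dy": 0,"dz": 0,"wx": 0,"wy": 0.8,"wz": 0,"gripper": 255}
    - {"dx": 0,"dy": 0,"dz": 0,"wx": 0,"wy": 0.8,"wz": 0,"gripper": 255}
    - {"dx": 0,"dy": 0,"dz": 0,"wx": 0,"wy": 0.8,"wz": 0,"gripper": 255}
    - {"dx": 0,"dy": 0,"dz": 0,"wx": 0,"wy": 0.8,"wz": 0,"gripper": 255}
    - {"dx": 0,"dy": 0,"dz": 0,"wx": 0,"wy": 0.8,"wz": 0,"gripper": 255}
    - {"dx": 0,"dy": 0,"dz": 0,"wx": 0,"wy": 0.8,"wz": 0,"gripper": 255}
    - {"dx": 0,"dy": 0,"dz": 0,"wx": 0,"wy": 0.8,"wz": 0,"gripper": 255}
    - {"dx": 0,"dy": 0,"dz": 0,"wx": 0,"wy": 0,"wz": 0,"gripper": 255}
    - {"dx": 0,"dy": 0,"dz": 0,"wx": 0,"wy": 0,"wz": 0,"gripper": 255}

```text
time: 8.45
tool_pos: [0.4513, -0.1783, 0.257]
ee_rot: [-3.14, -0.719, 1.391]
wrist_force: [-0.1, 0.0, -1.8]
width: 0.0538
finger_force: 30.0
```

```bash
python3 -c "
from h import *
print(togo([.57,.018,.2]),robot.get_obs()['width'])"
```

```text
R [[0.135, 0.984, 0.116], [0.74, -0.178, 0.648], [0.659, -0.001, -0.753]] grasp [ 0.4604 -0.1278  0.1983] q [-0.79  0.12  1.55  0.6   1.87 -0.54] F [-0.1  0.  -1.8] t 8.45
[6.19 4.1  5.3 ] 0.05376412942584431
```

carry_out:
  deltas:
    - {"dx": 0,"dy": 0,"dz": 0,"wx": 0,"wy": 0.85,"wz": 0,"gripper": 255}
    - {"dx": 0,"dy": 0,"dz": 0,"wx": 0,"wy": 0.85,"wz": 0,"gripper": 255}
    - {"dx": 0,"dy": 0,"dz": 0,"wx": 0,"wy": 0.85,"wz": 0,"gripper": 255}
    - {"dx": 0,"dy": 0,"dz": 0,"wx": 0,"wy": 0.85,"wz": 0,"gripper": 255}
    - {"dx": 0,"dy": 0,"dz": 0,"wx": 0,"wy": 0.85,"wz": 0,"gripper": 255}
    - {"dx": 0,"dy": 0,"dz": 0,"wx": 0,"wy": 0.85,"wz": 0,"gripper": 255}
    - {"dx": 0,"dy": 0,"dz": 0,"wx": -0.8,"wy": 0,"wz": 0.2,"gripper": 255}
    - {"dx": 0,"dy": 0,"dz": 0,"wx": -0.8,"wy": 0,"wz": 0.2,"gripper": 255}
    - {"dx": 0,"dy": 0,"dz": 0,"wx": -0.8,"wy": 0,"wz": 0.2,"gripper": 255}
    - {"dx": 0,"dy": 0,"dz": 0,"wx": -0.8,"wy": 0,"wz": 0.2,"gripper": 255}
    - {"dx": 0,"dy": 0,"dz": 0,"wx": -0.8,"wy": 0,"wz": 0.2,"gripper": 255}
    - {"dx": 0,"dy": 0,"dz": 0,"wx": 0,"wy": 0,"wz": 0,"gripper": 255}
    - {"dx": 0,"dy": 0,"dz": 0,"wx": 0,"wy": 0,"wz": 0,"gripper": 255}

```text
time: 9.53
tool_pos: [0.4513, -0.1766, 0.259]
ee_rot: [3.141, -1.329, 0.902]
wrist_force: [-0.4, -0.4, -0.4]
width: 0.0538
finger_force: 30.0
```

```bash
python3 -c "
from h import *
d=togo([.567,.010,.16]);print(d)
R=Ro.from_euler('xyz',robot.get_obs()['ee_rot']).as_matrix()
# carton up axis in world: tool x rotated back by grasp tilt (0.24 about tool y)
up=R@Ro.from_rotvec([0,.24,0]).as_matrix()@[1,0,0];up2=R@Ro.from_rotvec([0,-.24,0]).as_matrix()@[1,0,0];print(up,up2)"
```

```text
R [[0.148, 0.784, 0.602], [0.188, -0.62, 0.762], [0.971, 0.0, -0.239]] grasp [ 0.4983 -0.1172  0.2404] q [-1.01  0.1   1.85  1.21  1.79 -0.46] F [-0.4 -0.4 -0.4] t 9.5333
[-2.2  -1.25  7.87]
[6.64121233e-04 1.14736378e-03 9.99999121e-01] [0.28703976 0.36321329 0.88638833]
```

```bash
python3 -c "
from h import *
print(togo([.559,.009,.125]))"
```

```text
R [[0.148, 0.784, 0.602], [0.188, -0.62, 0.762], [0.971, 0.0, -0.239]] grasp [ 0.4983 -0.1172  0.2404] q [-1.01  0.1   1.85  1.21  1.79 -0.46] F [-0.4 -0.4 -0.4] t 9.5333
[-3.97 -1.53  8.01]
```

carry_out:
  deltas:
    - {"dx": -0.2,"dy": -0.08,"dz": 0.4,"wx": 0,"wy": 0,"wz": 0,"gripper": 255}
    - {"dx": -0.3,"dy": -0.12,"dz": 0.61,"wx": 0,"wy": 0,"wz": 0,"gripper": 255}
    - {"dx": -0.35,"dy": -0.14,"dz": 0.7,"wx": 0,"wy": 0,"wz": 0,"gripper": 255}
    - {"dx": -0.35,"dy": -0.14,"dz": 0.7,"wx": 0,"wy": 0,"wz": 0,"gripper": 255}
    - {"dx": -0.35,"dy": -0.14,"dz": 0.7,"wx": 0,"wy": 0,"wz": 0,"gripper": 255}
    - {"dx": -0.35,"dy": -0.14,"dz": 0.7,"wx": 0,"wy": 0,"wz": 0,"gripper": 255}
    - {"dx": -0.35,"dy": -0.14,"dz": 0.7,"wx": 0,"wy": 0,"wz": 0,"gripper": 255}
    - {"dx": -0.35,"dy": -0.14,"dz": 0.7,"wx": 0,"wy": 0,"wz": 0,"gripper": 255}
    - {"dx": -0.35,"dy": -0.14,"dz": 0.7,"wx": 0,"wy": 0,"wz": 0,"gripper": 255}
    - {"dx": -0.35,"dy": -0.14,"dz": 0.7,"wx": 0,"wy": 0,"wz": 0,"gripper": 255}
    - {"dx": -0.35,"dy": -0.13,"dz": 0.7,"wx": 0,"wy": 0,"wz": 0,"gripper": 255}
    - {"dx": -0.32,"dy": -0.13,"dz": 0.7,"wx": 0,"wy": 0,"wz": 0,"gripper": 255}
    - {"dx": 0,"dy": 0,"dz": 0,"wx": 0,"wy": 0,"wz": 0,"gripper": 255}
    - {"dx": 0,"dy": 0,"dz": 0,"wx": 0,"wy": 0,"wz": 0,"gripper": 255}
    - {"dx": 0,"dy": 0,"dz": 0,"wx": 0,"wy": 0,"wz": 0,"gripper": 255}

```text
time: 10.78
tool_pos: [0.5122, -0.0505, 0.1435]
ee_rot: [-3.135, -1.332, 0.894]
wrist_force: [0.4, -0.0, -1.5]
width: 0.0539
finger_force: 30.0
```

```bash
python3 -c "
from h import *
print(togo([.559,.009,.09]),robot.get_obs()['ee_rot'])
a=eyes.snapshot('scene');b=eyes.snapshot('top')
A=np.hstack([cv2.resize(x,(400,400),interpolation=cv2.INTER_CUBIC) for x in (a[80:260,210:390],b[120:260,180:320])])
cv2.imwrite('pics/p1.png',A[:,:,::-1])"
```

```text
R [[0.148, 0.783, 0.604], [0.184, -0.621, 0.761], [0.972, -0.002, -0.237]] grasp [0.5593 0.0089 0.125 ] q [-0.73  0.22  2.01  1.35  1.47 -0.66] F [ 0.4 -0.  -1.5] t 10.7833
[-1.7  -0.01  0.41] [-3.13475508 -1.33198783  0.89356227]
```

View pics/p1.png

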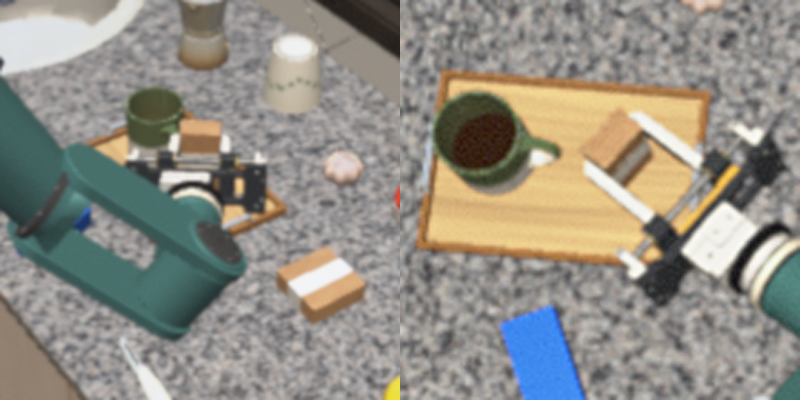

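The carton hangs upright above the free half. Its top is at (615,145) in the right panel and the handle tip is at (557,152), so it is clear of the mug. Now I'll lower it.

carry_out:
  deltas:
    - {"dx": -0.39,"dy": 0,"dz": 0.095,"wx": 0,"wy": 0,"wz": 0,"gripper": 255}
    - {"dx": -0.39,"dy": 0,"dz": 0.095,"wx": 0,"wy": 0,"wz": 0,"gripper": 255}
    - {"dx": -0.39,"dy": 0,"dz": 0.095,"wx": 0,"wy": 0,"wz": 0,"gripper": 255}
    - {"dx": -0.39,"dy": 0,"dz": 0.095,"wx": 0,"wy": 0,"wz": 0,"gripper": 255}
    - {"dx": -0.1,"dy": 0,"dz": 0.024,"wx": 0,"wy": 0,"wz": 0,"gripper": 255}
    - {"dx": 0,"dy": 0,"dz": 0,"wx": 0,"wy": 0,"wz": 0,"gripper": 255}
    - {"dx": 0,"dy": 0,"dz": 0,"wx": 0,"wy": 0,"wz": 0,"gripper": 255}

```text
time: 11.47
tool_pos: [0.5118, -0.0506, 0.1091]
ee_rot: [-3.13, -1.332, 0.888]
wrist_force: [0.4, -0.1, -1.8]
width: 0.0538
finger_force: 30.0
```

carry_out:
  deltas:
    - {"dx": -0.1,"dy": 0,"dz": 0.024,"wx": 0,"wy": 0,"wz": 0,"gripper": 255}
    - {"dx": 0,"dy": 0,"dz": 0,"wx": 0,"wy": 0,"wz": 0,"gripper": 255}
    - {"dx": 0,"dy": 0,"dz": 0,"wx": 0,"wy": 0,"wz": 0,"gripper": 255}

```text
time: 11.72
tool_pos: [0.5119, -0.0506, 0.1075]
ee_rot: [-3.136, -1.332, 0.894]
wrist_force: [-0.3, -0.4, -1.7]
width: 0.0537
finger_force: 30.0
```

carry_out:
  deltas:
    - {"dx": -0.1,"dy": 0,"dz": 0.024,"wx": 0,"wy": 0,"wz": 0,"gripper": 255}
    - {"dx": 0,"dy": 0,"dz": 0,"wx": 0,"wy": 0,"wz": 0,"gripper": 255}
    - {"dx": 0,"dy": 0,"dz": 0,"wx": 0,"wy": 0,"wz": 0,"gripper": 255}

```text
time: 11.97
tool_pos: [0.5118, -0.0506, 0.1052]
ee_rot: [-3.134, -1.332, 0.892]
wrist_force: [-0.9, 0.3, -0.3]
width: 0.0542
finger_force: 30.0
```

carry_out:
  deltas:
    - {"dx": -0.05,"dy": 0,"dz": 0.012,"wx": 0,"wy": 0,"wz": 0,"gripper": 255}
    - {"dx": 0,"dy": 0,"dz": 0,"wx": 0,"wy": 0,"wz": 0,"gripper": 255}
    - {"dx": 0,"dy": 0,"dz": 0,"wx": 0,"wy": 0,"wz": 0,"gripper": 255}

```text
time: 12.22
tool_pos: [0.5119, -0.0507, 0.1044]
ee_rot: [-3.136, -1.332, 0.893]
wrist_force: [-0.8, 1.1, -0.4]
width: 0.0538
finger_force: 30.0
```

carry_out:
  deltas:
    - {"dx": -0.05,"dy": 0,"dz": 0.012,"wx": 0,"wy": 0,"wz": 0,"gripper": 255}
    - {"dx": 0,"dy": 0,"dz": 0,"wx": 0,"wy": 0,"wz": 0,"gripper": 255}
    - {"dx": 0,"dy": 0,"dz": 0,"wx": 0,"wy": 0,"wz": 0,"gripper": 255}

```text
time: 12.47
tool_pos: [0.512, -0.0506, 0.1042]
ee_rot: [-3.138, -1.334, 0.896]
wrist_force: [-1.8, -0.1, 5.4]
width: 0.054
finger_force: 30.0
```

Contact at about 5 N. I'll release and back straight out.

carry_out:
  deltas:
    - {"dx": 0,"dy": 0,"dz": 0,"wx": 0,"wy": 0,"wz": 0,"gripper": 60}
    - {"dx": 0,"dy": 0,"dz": 0,"wx": 0,"wy": 0,"wz": 0,"gripper": 60}
    - {"dx": 0,"dy": 0,"dz": 0,"wx": 0,"wy": 0,"wz": 0,"gripper": 60}
    - {"dx": 0,"dy": 0,"dz": 0,"wx": 0,"wy": 0,"wz": 0,"gripper": 60}
    - {"dx": 0,"dy": 0,"dz": 0,"wx": 0,"wy": 0,"wz": 0,"gripper": 60}
    - {"dx": 0,"dy": 0,"dz": 0,"wx": 0,"wy": 0,"wz": 0,"gripper": 60}

```text
time: 12.97
tool_pos: [0.5118, -0.0506, 0.103]
ee_rot: [-3.133, -1.332, 0.891]
wrist_force: [0.2, -0.4, -0.1]
width: 0.072
finger_force: 0.0
```

```bash
python3 -c "
from h import *
o=robot.get_obs();print(o['width'],o['wrist_force'],o['tool_pos'])
a=eyes.snapshot('scene');b=eyes.snapshot('top')
A=np.hstack([cv2.resize(x,(400,400),interpolation=cv2.INTER_CUBIC) for x in (a[80:260,210:390],b[120:260,180:320])])
cv2.imwrite('pics/p2.png',A[:,:,::-1])"
```

```text
0.07195925420399713 [ 0.18877649 -0.41443542 -0.07663195] [ 0.51177474 -0.05058056  0.10297419]
```

View pics/p2.png

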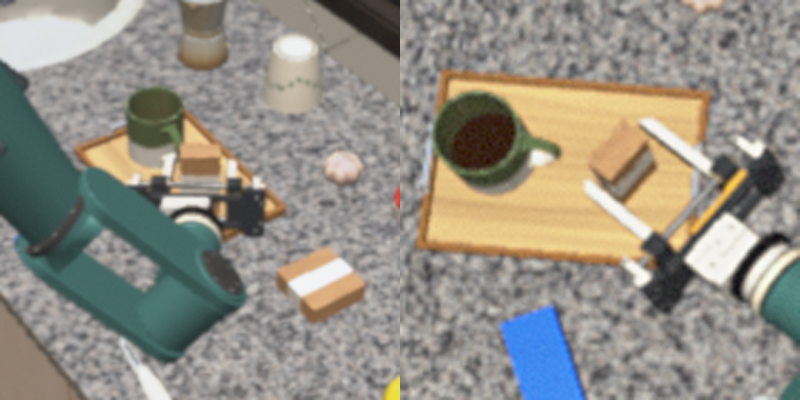

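The carton stands free between the open fingers (top at (622,147) in the right panel) and the mug has not moved. Backing out along the tool axis.

carry_out:
  deltas:
    - {"dx": 0,"dy": 0,"dz": -0.4,"wx": 0,"wy": 0,"wz": 0,"gripper": 60}
    - {"dx": 0,"dy": 0,"dz": -0.6,"wx": 0,"wy": 0,"wz": 0,"gripper": 60}
    - {"dx": 0,"dy": 0,"dz": -0.7,"wx": 0,"wy": 0,"wz": 0,"gripper": 60}
    - {"dx": 0,"dy": 0,"dz": -0.7,"wx": 0,"wy": 0,"wz": 0,"gripper": 60}
    - {"dx": 0,"dy": 0,"dz": -0.7,"wx": 0,"wy": 0,"wz": 0,"gripper": 60}
    - {"dx": 0.3,"dy": 0,"dz": -0.7,"wx": 0,"wy": 0,"wz": 0,"gripper": 60}
    - {"dx": 0.5,"dy": 0,"dz": -0.7,"wx": 0,"wy": 0,"wz": 0,"gripper": 60}
    - {"dx": 0.5,"dy": 0,"dz": -0.7,"wx": 0,"wy": 0,"wz": 0,"gripper": 60}
    - {"dx": 0.5,"dy": 0,"dz": -0.5,"wx": 0,"wy": 0,"wz": 0,"gripper": 60}
    - {"dx": 0,"dy": 0,"dz": 0,"wx": 0,"wy": 0,"wz": 0,"gripper": 60}
    - {"dx": 0,"dy": 0,"dz": 0,"wx": 0,"wy": 0,"wz": 0,"gripper": 60}
    - {"dx": 0,"dy": 0,"dz": 0,"wx": 0,"wy": 0,"wz": 0,"gripper": 60}

```text
time: 14.07
tool_pos: [0.4481, -0.1304, 0.1647]
ee_rot: [-3.132, -1.332, 0.89]
wrist_force: [-0.3, 0.1, -1.3]
width: 0.0719
finger_force: 0.0
```

```bash
python3 -c "
from h import *
o=robot.get_obs();print(o['time'],o['qvel'].round(3),o['wrist_force'].round(1),o['tool_pos'])
a=eyes.snapshot('scene');b=eyes.snapshot('top')
A=np.hstack([cv2.resize(x,(400,400),interpolation=cv2.INTER_CUBIC) for x in (a[80:260,210:390],b[120:260,200:340])])
cv2.imwrite('pics/p3.png',A[:,:,::-1])"
```

```text
14.0667 [ 0.01   0.011  0.009  0.003 -0.    -0.001] [-0.3  0.1 -1.3] [ 0.44810965 -0.13037776  0.16468026]
```

View pics/p3.png

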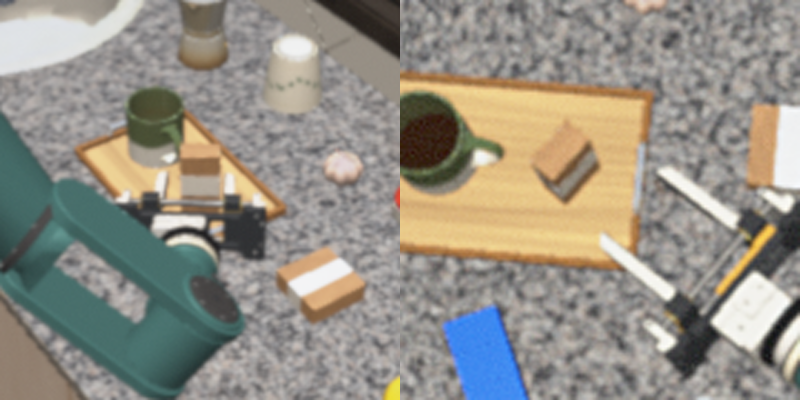

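The carton stands upright on the free half of the tray (top at (565,150) in the right panel). The gripper is clear, and the mug and the square carton have not moved.

```bash
python3 -c "
from bench import robot
print(robot.close_job())"
```

```text
the job is handed in; nothing more can be done
None
```

The slim carton stands upright on the free half of the tray. The mug and the square carton look unmoved in the last pictures, the gripper is clear, and I handed the job in at about 14 s; no verdict came back.

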